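# Clear the offcuts from the cutting jig

### The arm

A 7-joint arm with a two-finger parallel gripper is mounted at the origin on the work surface. World frame = base frame: x ahead of the robot, y to its left, z up, the work surface at z = 0. Lengths are in mm, angles in degrees, forces in N, time in s.
With the tool pointing down it reaches from about 350 to 900 mm from the base axis. Payload 8.1 kg.
Tool frame: the origin (TCP) lies between the finger pads; the fingertips stand 19 mm ahead of it and the grasp point (between the pads) is the TCP; z points along the fingers, y is the line along which they close (so a half turn about z gives the same grasp; the last joint's range is limited). The gripper opens to 85 mm and grips with 20 to 120 N. Pads are 22 mm wide; open, the fingers measure 114 mm over their backs; the gripper's body (76 mm by 85 mm) begins 54 mm behind the grasp point. The pads swing forward as they close: fully open they stand 13 mm farther back than shut.
Start: joints at [65.054, 24.895, 1.432, 90.138, -0.665, 64.973, -4.303], TCP at [204.158, -590.728, 250.323] pointing down, gripper open.
Joint ranges: [-149.89, 149.89], [-25.12, 119.58], [-72.63, 75.52], [4.76, 147.25], [-75.54, 255.54], [6.69, 114.76], [-157.13, 157.13]. Speed limits (degrees/s): [127.2, 127.2, 172.46, 172.46, 180, 180, 180].

### API

Orientations are given as [roll, pitch, yaw] about the fixed x, y, z axes, in that order (R = Rz(yaw) Ry(pitch) Rx(roll)).
In Python, from station import * gives the robot as it stands.
- The arm moves only by the tool play_rows, never from a script. Its argument "motion" is a list of rows, each a list of 7 numbers: the turn, a rotation vector about the tool's x, y, z in rad, then the shift along the tool's x, y, z in cm, then the closure, from 0 (fully open) to 1 (shut). A call has exactly 10 rows; each row shifts and turns the commanded pose from where the row before left it, along the tool's axes as they then stand; what a row does not reach is not made up. A row lasts 1/10 s, in which the tool goes at most 50 mm and 8.59 degrees, less where a joint would pass 70% of its speed; a pose out of reach is approached as far as the arm can. A call is refused whole if a number of a shift passes 5 or a number of a turn 0.15, either way. A call with a gripper value outside its range is refused whole. The fingers move at their own pace and stop on an object; the grip force is fixed at half the most. Time passes only in rows, so rows that do not move let the fingers close, or fill a call up. It gives the time, the measured TCP pose, the force, the opening and the grip force at its end, in the units of the state.
- read_state(): the state, without advancing time (a new reading comes with each control period).
- get_image(name): name is "side" or "top"; returns (picture, depth): 480x640x3 uint8, blue, green, red; 480x640 float32, mm along the optical axis (not along the pixel's ray), 0 where there is no reading.
- camera_params(name): a dict with "vertical_fov" (degrees; the focal length in pixels is half the picture's height over the tangent of half this angle, whatever the lens; pixels are square), "cx", "cy" (the principal point, pixels), "R" (3x3) and "t" (3): a world point X has camera coordinates R X + t. Camera axes: x right, y down, z forward; pixel columns grow to the right and rows downward; lengths in mm; the calibration is good to about 2 mm. A picture is of the moment at which its call begins. camera_params takes no time and is no camera call.
- sign_off(): hands the job in; it is judged then, once.
The state is a dict: "clock": time; "joints": joint angles; "qvel": joint speeds; "joint_efforts": joint torques, N m; "position": TCP position; "tool_rot": TCP orientation; "force": force on the tool from outside, world axes, zero at the start; "wrist_torque": the same for the moment, N m; "opening": opening from 0.0 (shut) to 1.0 (fully open); "finger_force": force on a finger pad.
Only numpy, scipy, OpenCV 4.12 (cv2) and the standard library are available. Lean on these libraries where they do the work, as an engineer would, in place of code of your own. Each camera call takes 0.05 s, during which the arm holds its last target. There are 200 camera calls.

### The job

Clear the cutting jig: first push its sliding bridge fully home against the stop at the end away from the open scrap tray, then take the scraper from the wooden box and wipe all four wood offcuts off the plate into the tray. Use only the scraper on the offcuts, do not touch them with the gripper or arm; afterwards stand the scraper upright on the wooden box again, and leave the glue bottle, jar and tape measure where they are.

Things in the scene. Friction and masses are not known exactly. Their poses are not given: they have to be found in the camera images.
- jig: fixed cutting jig: bare metal plate 200 mm (x) by 380 mm (y), its top 70 mm above the bench, with a metal rail 12 mm wide and 24 mm high along each long edge (inner faces at x = -88 and +88 mm: a channel 176 mm wide). The short ends (y = -190 and +190 mm) are open and flush. Origin on the bench under the plate's centre, x across the channel, y along the rails, z up
- bridge (a joint): position of the sliding bridge's centre along the jig's y axis, in m: 0 at the middle of the plate, stops at -0.165 and +0.165. It slides stiffly (about 2.5 N) and stays where it is left
- bridge_post (a point): top centre of the black upright post (28 mm diameter, 46 mm tall, from 112 to 158 mm above the bench) in the middle of the bridge. The bridge is a grey bar across both rails, 214 mm long (jig x), 40 mm wide (jig y), from 96 to 112 mm above the bench: offcuts lie free under it
- tray: open grey plastic scrap tray, fixed, 200 mm (x) by 130 mm (y), 55 mm high, walls and floor 4 mm, standing 3 mm off one short end of the jig (either end), its axes parallel to the jig's; origin under its centre, on the bench
- box: closed low wooden box with blue drawer pulls, fixed, 190 mm (x) by 120 mm (y), flat top 55 mm above the bench, standing 8 mm off the other short end of the jig, axes parallel to the jig's; origin under its centre, on the bench
- scraper: wooden scraper block standing on the wooden box: a straight blade 152 mm long (its x), 20 mm thick (its y), 38 mm high with a rubber strip below, and in its middle an upright handle 44 mm (x) by 24 mm (y) reaching from 38 to 100 mm above its lower edge; origin at the centre of its lower edge, z up
- offcut1: wooden offcut, 64 x 30 x 12 mm, lying loose on the jig's plate; origin at the centre of its underside, x along its length, z up
- offcut2: wooden offcut, 60 x 36 x 10 mm, lying loose on the jig's plate; origin at the centre of its underside, x along its length, z up
- offcut3: wooden offcut, 68 x 26 x 14 mm, lying loose on the jig's plate; origin at the centre of its underside, x along its length, z up
- offcut4: wooden offcut, 60 x 38 x 12 mm, lying loose on the jig's plate; origin at the centre of its underside, x along its length, z up; L-shaped: a strip 60 x 20 (y from -20 to 0) with a 30 x 18 piece beside its -x half (y from 0 to 18)
- glue: yellow glue bottle, 56 mm diameter, 140 mm tall, standing on the bench; origin at the centre of its base; not to be moved
- jar: small paint jar, 54 mm diameter, 65 mm tall, standing on the bench; origin at the centre of its base; not to be moved
- tape: tape measure, 66 x 64 x 36 mm, lying on the bench; origin at the centre of its underside; not to be moved

How it is judged:
By the outcome, as a careful person would: the job done as asked, in the order asked, and still so for the second after the job is handed in, with the robot touching nothing.
It also fails if it takes over 62 s, if anything falls off the work surface, if the arm or the gripper's body presses on something with over 40 N, if the wrist force passes 120 N, or if a joint passes its speed limit or range.

## Working session

There is one attempt and no reset: what is moved stays moved. The work goes in short steps, Python scripts to look and compute and a tool call to move; the robot and the scene stay as the last step left them, time stands still between calls to the robot, and variables do not carry over. Pictures are saved under pics/ and viewed, at most 10 in all, crops included, and the job is handed in when it is done.

Besides the shell and the picture viewer there is one more tool, called after "Request:" by a JSON object that holds its "op" and its "data". play_rows: Moves the arm, as the interface text tells. Its arguments: {"type":"object","properties":{"motion":{"type":"array","items":{"type":"array","items":{"type":"number"}}}},"required":["motion"]}

```bash
mkdir -p pics; ls
cat > h.py <<'E'
from station import *
import numpy as np, cv2
from scipy.spatial.transform import Rotation as Ro
def cam(n):
    p=camera_params(n); f=240/np.tan(np.radians(p["vertical_fov"])/2)
    return f,p["cx"],p["cy"],np.array(p["R"]),np.array(p["t"])
def ray(n,u,v,z):
    "world point on pixel ray at height z"
    f,cx,cy,R,t=cam(n); d=R.T@np.array([(u-cx)/f,(v-cy)/f,1]); c=-R.T@t
    return c+d*(z-c[2])/d[2]
def cloud(n,dep):
    f,cx,cy,R,t=cam(n); v,u=np.mgrid[0:480,0:640]
    P=np.stack([(u-cx)/f*dep,(v-cy)/f*dep,dep],-1)
    return (P-t)@R
E
python3 - <<'E'
from h import *
for n in("top","side"):
    i,d=get_image(n); cv2.imwrite(f"pics/{n}0.png",i); np.save(n+"0.npy",d); print(camera_params(n))
print(read_state())
E
```

```text
pics
{'vertical_fov': 54.3732922404991, 'cx': 319.84912630460457, 'cy': 244.24286818060952, 'R': array([[ 0.01039655, -0.99994256, -0.00260648],
       [-0.99723169, -0.01017636, -0.07365728],
       [ 0.07362653,  0.00336505, -0.99728021]]), 't': array([ 112.87970662,  617.75111749, 1175.80889863])}
{'vertical_fov': 53.12965292632657, 'cx': 311.93501987347247, 'cy': 238.4312593764308, 'R': array([[ 0.96178956, -0.27334343, -0.01562725],
       [-0.21829623, -0.73114742, -0.64635146],
       [ 0.16525009,  0.62506546, -0.7628798 ]]), 't': array([-552.11719506,  278.79831875,  928.18937484])}
{'clock': 0.1, 'joints': array([65.05264546, 24.93255895,  1.43057692, 90.18339936, -0.6650149 ,
       64.97389604, -4.30344636]), 'qvel': array([ 0.02499388, -0.11658718, -0.00649115, -0.00218335, -0.12703236,
       -0.02242301, -0.01321047]), 'joint_efforts': array([ 4.71052874e-03, -6.71765542e+01,  1.02896813e+00, -3.16904569e+01,
        1.57456024e-02,  7.22556855e-03, -1.34455399e-04]), 'position': array([ 204.00820807, -590.31673615,  249.60658857]), 'tool_rot': array([-1.79918752e+02,  6.94953118e-03,  1.90644212e+01]), 'force': array([ 0.54382957, -0.71743829,  0.69144628]), 'wrist_torque': array([ 0.02395111,  0.0347283 , -0.03228379]), 'finger_force': 0.0, 'opening': 1.006503514276753}
```

View pics/top0.png

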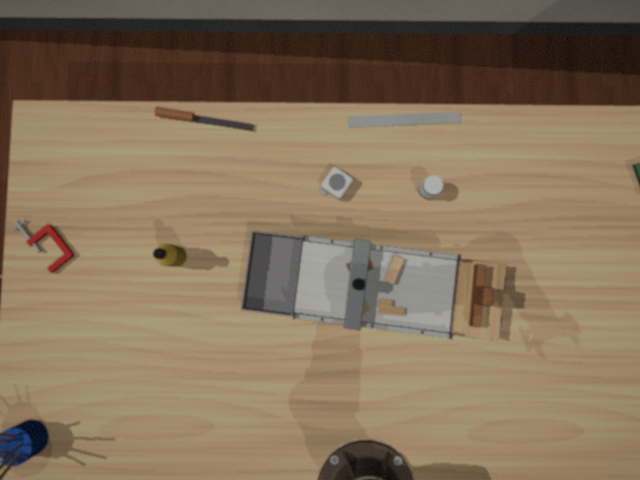

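View pics/side0.png

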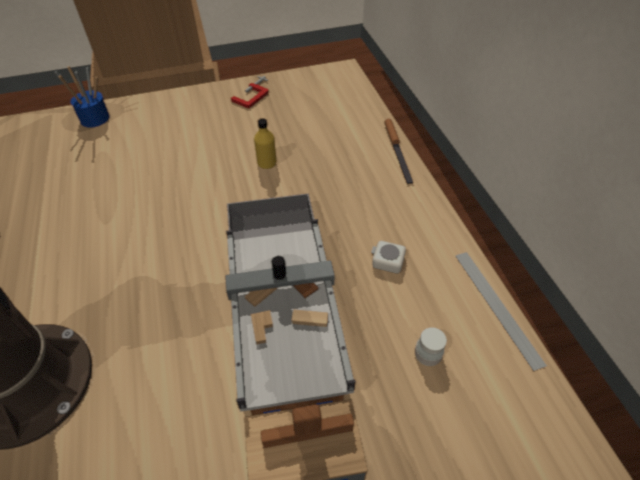

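```bash
cat > fit.py <<'E'
from h import *
def comp(m,seed=None):
    n,l,s,c=cv2.connectedComponentsWithStats(m.astype(np.uint8)); k=1+np.argmax(s[1:,4]); return l==k
def rect(P,m):
    r=cv2.minAreaRect(P[m][:,:2].astype(np.float32)); return r
E
python3 - <<'E'
from fit import *
for n in("top","side"):
    d=np.load(n+"0.npy"); i=cv2.imread(f"pics/{n}0.png"); P=cloud(n,d); z=P[...,2]; ok=d>0
    reg=ok&(P[...,0]>150)&(P[...,0]<800)&(abs(P[...,1])<500)
    print(n,"bench z",np.median(z[reg&(z<15)]))
    m=comp(reg&(z>61)&(z<101)&True); r=rect(P,m); print("jig",r,m.sum(),"plate z",np.percentile(z[m],[5,50,95]))
    # project every mask px; tray/box
    m=comp(reg&(z>99)&(z<118)); print("bridge",rect(P,m),np.median(z[m]),m.sum())
    m=comp(reg&(z>148)&(z<164)&(P[...,1]>-200)); print("post",P[m][:,:3].mean(0),m.sum())
    m=comp(reg&(z>145)&(z<164)&(P[...,1]<-200)); print("handle",rect(P,m),P[m].mean(0),m.sum())
    m=comp(reg&(z>84)&(z<102)&(P[...,1]<-240)); print("blade",rect(P,m),np.median(z[m]),m.sum())
    m=comp(reg&(z>45)&(z<60)&(P[...,1]<-150)); print("box",rect(P,m),np.median(z[m]),m.sum())
i=cv2.imread("pics/top0.png")[215:355,230:530]
cv2.imwrite("pics/c1.png",cv2.resize(i,None,fx=2.66,fy=2.66,interpolation=cv2.INTER_CUBIC))
i=cv2.imread("pics/side0.png")[190:480,190:400]
cv2.imwrite("pics/c2.png",cv2.resize(i,None,fx=2.05,fy=2.05,interpolation=cv2.INTER_CUBIC))
E
```

```text
top bench z -0.19940156176899732
jig ((501.7069091796875, -98.74726104736328), (216.72760009765625, 200.6814727783203), 83.532470703125) 7311 plate z [66.46459957 70.53282599 94.09186253]
bridge ((517.0414428710938, 31.639068603515625), (42.34959030151367, 213.46823120117188), 83.2633285522461) 111.29478824917598 1460
post [516.95719011  30.75164181 157.06020597] 118
handle ((492.1373291015625, -262.3837585449219), (25.390514373779297, 43.387569427490234), 87.81468200683594) [ 492.49706843 -260.96594516  153.28842251] 213
blade ((492.5381164550781, -261.7314147949219), (22.793270111083984, 151.64793395996094), 84.61140441894531) 92.02023532819791 438
box ((481.7960510253906, -272.20281982421875), (123.3042984008789, 189.80325317382812), 83.38365936279297) 54.6543788964772 2824
side bench z 0.8253907813184596
jig ((502.34124755859375, -87.9296875), (240.51898193359375, 212.54537963867188), 83.36982727050781) 12823 plate z [68.32742555 71.26697104 94.84943319]
bridge ((516.3654174804688, 30.621109008789062), (45.41453170776367, 213.80563354492188), 83.33653259277344) 112.30731352128939 1981
post [516.08167137  26.67814236 156.91197469] 167
handle ((491.7978820800781, -263.99871826171875), (24.574623107910156, 43.678306579589844), 85.73458099365234) [ 491.3641228  -265.60185018  154.11984669] 477
blade ((491.87261962890625, -264.5303955078125), (22.966350555419922, 151.94239807128906), 84.2735824584961) 93.05259552432902 993
box ((481.2659606933594, -274.1764221191406), (122.58052062988281, 189.9684295654297), 83.47985076904297) 55.44039221883717 6103
```

View pics/c1.png

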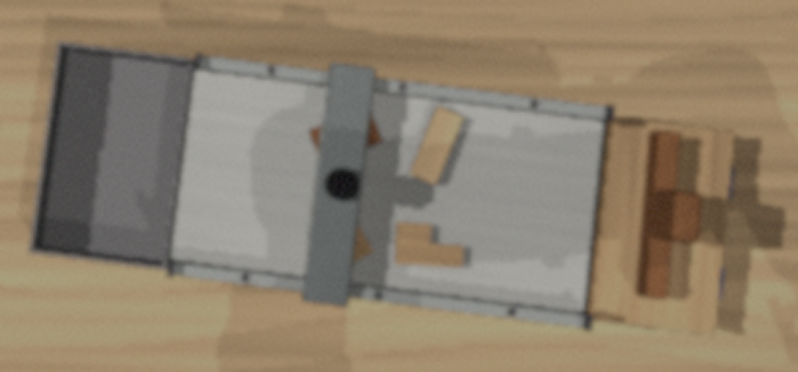

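View pics/c2.png

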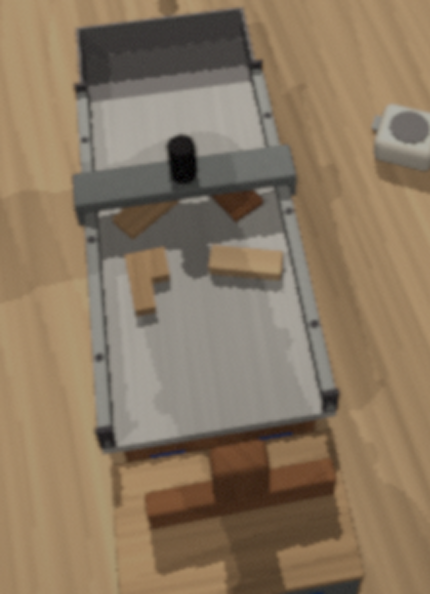

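```bash
cat > plan.py <<'E'
from h import *
PSI=83.37; C=np.array([511.3,-16.7]); EY=np.array([np.cos(np.radians(PSI)),np.sin(np.radians(PSI))]); EX=np.array([EY[1],-EY[0]])
def W(x,y): return C+x*EX+y*EY
def J(p): d=np.array(p[:2])-C; return d@EX,d@EY
def plan(x,y,z,n,yaw=PSI):
    s=read_state(); R0=Ro.from_euler("xyz",s["tool_rot"],degrees=True); R1=Ro.from_euler("xyz",[180,0,yaw],degrees=True)
    w=(R0.inv()*R1).as_rotvec()/n; q=Ro.from_rotvec(w).as_matrix()
    S=sum(np.linalg.matrix_power(q,k) for k in range(n))
    p=np.linalg.solve(S,R0.inv().apply(np.r_[W(x,y),z]-s["position"]))/10
    print("from jig",np.round(J(s["position"]),1),"z",round(s["position"][2],1),"rot",np.round(s["tool_rot"],2),"t",s["clock"],"F",np.round(s["force"],1))
    print("rows",n,"x",np.round(np.r_[w,p],4).tolist())
E
python3 -c "
from plan import *
plan(0,100,220,20)"
```

```text
from jig [-239.  -605.3] z 249.6 rot [-1.7992e+02  1.0000e-02  1.9060e+01] t 0.1 F [ 0.5 -0.7  0.7]
rows 20 x [-0.0001, -0.0, -0.0561, 3.7911, -1.0185, 0.1491]
```

Request:
{"op": "play_rows", "data": {"motion": [[0,0,-0.056,3.79,-1.02,0.15,1],[0,0,-0.056,3.79,-1.02,0.15,1],[0,0,-0.056,3.79,-1.02,0.15,1],[0,0,-0.056,3.79,-1.02,0.15,1],[0,0,-0.056,3.79,-1.02,0.15,1],[0,0,-0.056,3.79,-1.02,0.15,1],[0,0,-0.056,3.79,-1.02,0.15,1],[0,0,-0.056,3.79,-1.02,0.15,1],[0,0,-0.056,3.79,-1.02,0.15,1],[0,0,-0.056,3.79,-1.02,0.15,1]]}}

```text
clock: 1.1
position: [461.1, -298.8, 234.9]
tool_rot: [-180.0, 0.0, 51.3]
force: [0.2, -1.0, 0.1]
opening: 0.001
finger_force: 0.0
```

```bash
python3 -c "
from plan import *
plan(0,100,220,10)"
```

```text
from jig [ -17.3 -286. ] z 234.9 rot [-179.98    0.     51.28] t 1.1 F [ 0.2 -1.   0.1]
rows 10 x [-0.0, -0.0, -0.056, 3.7793, -1.0189, 0.1496]
```

Request:
{"op": "play_rows", "data": {"motion": [[0,0,-0.056,3.78,-1.02,0.15,1],[0,0,-0.056,3.78,-1.02,0.15,1],[0,0,-0.056,3.78,-1.02,0.15,1],[0,0,-0.056,3.78,-1.02,0.15,1],[0,0,-0.056,3.78,-1.02,0.15,1],[0,0,-0.056,3.78,-1.02,0.15,1],[0,0,-0.056,3.78,-1.02,0.15,1],[0,0,-0.056,3.78,-1.02,0.15,1],[0,0,-0.056,3.78,-1.02,0.15,1],[0,0,-0.056,3.78,-1.02,0.15,1]]}}

```text
clock: 2.1
position: [522.9, 82.5, 220.0]
tool_rot: [-180.0, 0.0, 83.4]
force: [1.1, 0.1, -0.6]
opening: -0.0
finger_force: 0.0
```

```bash
python3 -c "
from plan import *
plan(0,100,147,5)"
```

```text
from jig [ 0.  99.9] z 220.0 rot [-1.7998e+02  1.0000e-02  8.3350e+01] t 2.1 F [ 1.1  0.1 -0.6]
rows 5 x [-0.0001, 0.0, -0.0001, 0.002, -0.0001, 1.4601]
```

Request:
{"op": "play_rows", "data": {"motion": [[0,0,0,0,0,1.46,1],[0,0,0,0,0,1.46,1],[0,0,0,0,0,1.46,1],[0,0,0,0,0,1.46,1],[0,0,0,0,0,1.46,1],[0,0,0,-1,0,0,1],[0,0,0,-1,0,0,1],[0,0,0,-1,0,0,1],[0,0,0,-1,0,0,1],[0,0,0,-1,0,0,1]]}}

```text
clock: 3.1
position: [517.4, 30.7, 147.9]
tool_rot: [179.9, -0.0, 83.2]
force: [0.1, 3.0, -0.6]
opening: 0.002
finger_force: 1.4
```

Request:
{"op": "play_rows", "data": {"motion": [[0,0,0,-1.7,0,0,1],[0,0,0,-1.7,0,0,1],[0,0,0,-1.7,0,0,1],[0,0,0,-1.7,0,0,1],[0,0,0,-1.7,0,0,1],[0,0,0,-1.7,0,0,1],[0,0,0,-1.7,0,0,1],[0,0,0,-1.7,0,0,1],[0,0,0,-1.7,0,0,1],[0,0,0,-1.7,0,0,1]]}}

```text
clock: 4.1
position: [497.7, -138.3, 147.9]
tool_rot: [179.9, -0.0, 83.2]
force: [3.2, 3.1, -2.0]
opening: 0.002
finger_force: 1.6
```

```bash
python3 -c "
from plan import *
plan(0,-140,147,10)"
```

```text
from jig [   0.5 -122.4] z 147.9 rot [ 1.7989e+02 -2.0000e-02  8.3240e+01] t 4.1 F [ 3.2  3.1 -2. ]
rows 10 x [0.0002, -0.0, -0.0002, -0.1763, -0.0047, 0.0094]
```

Request:
{"op": "play_rows", "data": {"motion": [[0,0,0,-0.2,0,0,1],[0,0,0,-0.2,0,0,1],[0,0,0,-0.2,0,0,1],[0,0,0,-0.2,0,0,1],[0,0,0,-0.2,0,0,1],[0,0,0,-0.2,0,0,1],[0,0,0,-0.2,0,0,1],[0,0,0,-0.2,0,0,1],[0,0,0,-0.2,0,0,1],[0,0,0,-0.2,0,0,1]]}}

```text
clock: 5.1
position: [494.9, -156.1, 147.3]
tool_rot: [-180.0, -0.1, 83.3]
force: [-1.2, 12.2, 2.7]
opening: 0.003
finger_force: 6.0
```

Run:
```python
from fit import *; from plan import *
plan(0,-140,147,10)
for n in("top","side"):
    i,d=get_image(n); P=cloud(n,d); z=P[...,2]; m=comp((d>0)&(z>99)&(z<118)&(P[...,1]<-60)&(P[...,1]>-230)&(P[...,0]<650)&(P[...,0]>400)); r=rect(P,m); print(r,J(r[0]),m.sum())
```

```text
from jig [  -0.2 -140.3] z 147.3 rot [-1.7999e+02 -9.0000e-02  8.3270e+01] t 5.1 F [-1.2 12.2  2.7]
rows 10 x [-0.0, -0.0002, -0.0002, 0.0033, 0.0019, 0.003]
((551.9925537109375, -188.00665283203125), (45.93996810913086, 93.5082778930664), 80.61454010009766) (np.float64(60.199017513100785), np.float64(-165.4627798705467)) 383
((498.1849365234375, -183.04022216796875), (49.386512756347656, 201.3677215576172), 83.23847961425781) (np.float64(6.177831043853098), np.float64(-166.7420427021244)) 2732
```

Request:
{"op": "play_rows", "data": {"motion": [[0,0,0,-0.1,0,0,1],[0,0,0,-0.1,0,0,1],[0,0,0,0,0,0,1],[0,0,0,1,0,0,1],[0,0,0,1,0,-1,1],[0,0,0,0,0,-2,1],[0,0,0,0,0,-2,1],[0,0,0,0,0,-2,1],[0,0,0,-2,0,-1,1],[0,0,0,-2,0,0,1]]}}

```text
clock: 6.2
position: [493.5, -179.3, 230.0]
tool_rot: [179.8, 0.1, 83.3]
force: [0.3, 0.3, -0.2]
opening: 0.0
finger_force: 0.0
```

Run:
```python
from plan import *
for u,v in ((467,255),(463,264),(438,184),(413,178)): print("offc",np.round(J(ray("top",230+u/2.66,215+v/2.66,81)),1))
for u,v in ((155,310),(135,314),(283,276)): print("side",np.round(J(ray("side",190+u/2.05,190+v/2.05,81)),1))
print("scraper",J((492.2,-263.2)))
x,y=J((492.2,-263.2)); plan(x,y,235,10,84.4)
```

```text
offc [-49.4 -79.1]
offc [-57.9 -76.4]
offc [ 11.1 -45.7]
offc [ 13.6 -22.4]
side [-41.4 -76.6]
side [-59.6 -77.5]
side [ 78.6 -61.8]
scraper (np.float64(9.487947681199472), np.float64(-247.05675228335457))
from jig [   1.1 -163.6] z 230.0 rot [1.7977e+02 8.0000e-02 8.3310e+01] t 6.2 F [ 0.3  0.3 -0.2]
rows 10 x [0.0004, 0.0001, -0.0019, -0.8355, 0.0778, -0.0494]
```

Request:
{"op": "play_rows", "data": {"motion": [[0,0,-0.002,-0.83,0.08,0,0],[0,0,-0.002,-0.83,0.08,0,0],[0,0,-0.002,-0.83,0.08,0,0],[0,0,-0.002,-0.83,0.08,0,0],[0,0,-0.002,-0.83,0.08,0,0],[0,0,-0.002,-0.83,0.08,0,0],[0,0,-0.002,-0.83,0.08,0,0],[0,0,-0.002,-0.83,0.08,0,0],[0,0,-0.002,-0.83,0.08,0,0],[0,0,-0.002,-0.83,0.08,0,0]]}}

```text
clock: 7.2
position: [491.1, -263.2, 227.3]
tool_rot: [180.0, 0.0, 84.4]
force: [-0.4, 0.7, 0.9]
opening: 0.998
finger_force: 0.0
```

Run:
```python
from plan import *
x,y=J((492.2,-263.2)); plan(x,y,127,8,84.4)
i,d=get_image("side"); i=i[150:480,150:450]; cv2.imwrite("pics/s2.png",cv2.resize(i,None,fx=1.8,fy=1.8,interpolation=cv2.INTER_CUBIC))
```

```text
from jig [   8.4 -247.1] z 227.3 rot [180.     0.    84.39] t 7.2 F [-0.4  0.7  0.9]
rows 8 x [0.0, 0.0, -0.0, 0.001, 0.0133, 1.2539]
```

View pics/s2.png

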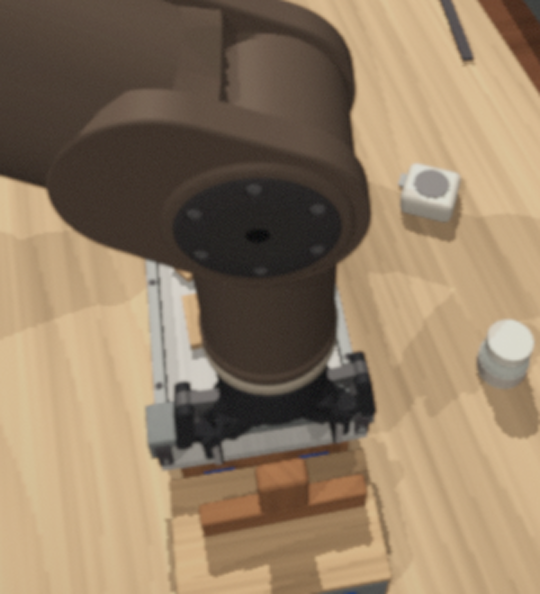

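Request:
{"op": "play_rows", "data": {"motion": [[0,0,0,0,0.02,1.25,0],[0,0,0,0,0.02,1.25,0],[0,0,0,0,0.02,1.25,0],[0,0,0,0,0.02,1.25,0],[0,0,0,0,0.02,1.25,0],[0,0,0,0,0.02,1.25,0],[0,0,0,0,0,1.25,0],[0,0,0,0,0,1.25,0],[0,0,0,0,0,0,0.3],[0,0,0,0,0,0,0.4]]}}

```text
clock: 8.25
position: [492.3, -262.5, 127.1]
tool_rot: [-180.0, -0.0, 84.4]
force: [0.2, 0.2, -0.7]
opening: 0.688
finger_force: 0.0
```

Request:
{"op": "play_rows", "data": {"motion": [[0,0,0,0,0,0,0.5],[0,0,0,0,0,0,0.6],[0,0,0,0,0,0,0.7],[0,0,0,0,0,0,0.8],[0,0,0,0,0,0,1],[0,0,0,0,0,0,1],[0,0,0,0,0,0,1],[0,0,0,0,0,0,1],[0,0,0,0,0,0,1],[0,0,0,0,0,0,1]]}}

```text
clock: 9.25
position: [492.9, -262.8, 128.1]
tool_rot: [179.9, 0.0, 84.4]
force: [-0.1, -0.5, 5.4]
opening: 0.508
finger_force: 61.9
```

Request:
{"op": "play_rows", "data": {"motion": [[0,0,0,0,0,-1,1],[0,0,0,0,0,-1,1],[0,0,0,0,0,-1.5,1],[0,0,0,0,0,-1.5,1],[0,0,0,0,0,-1.5,1],[0,0,0,0,0,-1.5,1],[0,0,0,0,0,-1.5,1],[0,0,0,0,0,-1.5,1],[0,0,0,0,0,-1.5,1],[0,0,0,0,0,-0.5,1]]}}

```text
clock: 10.25
position: [492.9, -262.6, 259.4]
tool_rot: [179.9, 0.0, 84.4]
force: [0.5, 0.9, -3.1]
opening: 0.511
finger_force: 61.6
```

Run:
```python
from plan import *
plan(0,-120,258,9)
i,d=get_image("side"); i=i[150:480,150:450]; cv2.imwrite("pics/s3.png",cv2.resize(i,None,fx=1.8,fy=1.8,interpolation=cv2.INTER_CUBIC))
```

```text
from jig [  10.1 -246.4] z 259.4 rot [1.7987e+02 5.0000e-02 8.4380e+01] t 10.25 F [ 0.5  0.9 -3.1]
rows 9 x [0.0003, 0.0001, 0.002, 1.4058, -0.0981, 0.0144]
```

View pics/s3.png

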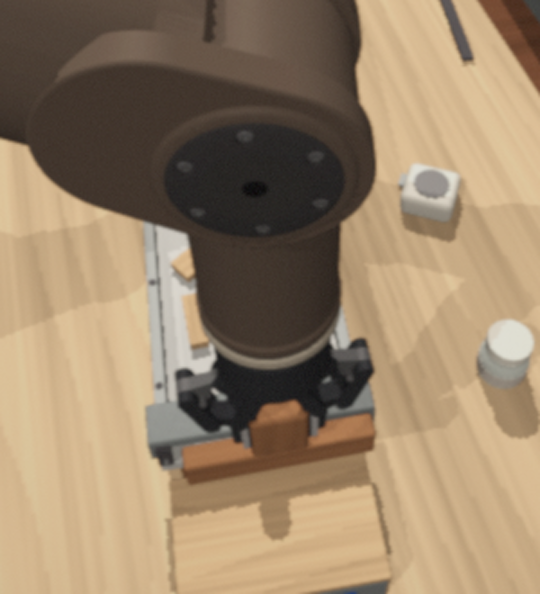

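Request:
{"op": "play_rows", "data": {"motion": [[0,0,0.002,1.4,-0.1,0,1],[0,0,0.002,1.4,-0.1,0,1],[0,0,0.002,1.4,-0.1,0,1],[0,0,0.002,1.4,-0.1,0,1],[0,0,0.002,1.4,-0.1,0,1],[0,0,0.002,1.4,-0.1,0,1],[0,0,0.002,1.4,-0.1,0,1],[0,0,0.002,1.4,-0.1,0,1],[0,0,0.002,1.4,-0.1,0,1],[0,0,0,0,0,0,1]]}}

```text
clock: 11.3
position: [497.0, -133.6, 257.5]
tool_rot: [180.0, -0.0, 83.5]
force: [0.1, 0.0, -2.6]
opening: 0.507
finger_force: 61.6
```

Run:
```python
from fit import *; from plan import *
plan(0,-120,150,10)
for n in("side","top"):
    i,d=get_image(n); P=cloud(n,d); z=P[...,2]; Q=P[...,:2]-C; jx=Q@EX; jy=Q@EY
    print(n)
    m=(d>0)&(z>214)&(z<230)&(jy>-170)&(jy<-80)&(abs(jx)<100)   # blade top at 186+38=224
    if m.sum()>50: m=comp(m); r=rect(P,m); print("blade",r,J(r[0]),np.median(z[m]),"jx",np.percentile(jx[m],[1,99]),m.sum())
    m=(d>0)&(z>76)&(z<90)&(abs(jx)<84)&(jy>-110)&(jy<190); print("offcut y'",np.percentile(jy[m],[0.5,2,98]) if m.sum() else 0)
    if n=="side": i=i[150:480,150:450]; cv2.imwrite("pics/s4.png",cv2.resize(i,None,fx=1.8,fy=1.8,interpolation=cv2.INTER_CUBIC))
```

```text
from jig [  -0.7 -117.8] z 257.5 rot [ 1.7998e+02 -5.0000e-02  8.3530e+01] t 11.3 F [ 0.1  0.  -2.6]
rows 10 x [0.0, -0.0001, 0.0003, -0.0225, 0.007, 1.075]
side
blade ((495.51287841796875, -135.599365234375), (23.242034912109375, 152.00091552734375), 84.04942321777344) (np.float64(-1.953749053960033), np.float64(-119.92695746001934)) 222.49472950308038 jx [-76.25878086  72.56496964] 983
offcut y' [-75.12886359 -74.21294894  51.58791694]
top
blade ((461.2752990722656, -130.42164611816406), (20.617881774902344, 81.687744140625), 85.25975036621094) (np.float64(-36.560168104166976), np.float64(-118.73684182649149)) 221.36722100909267 jx [-77.09167928  -0.42885152] 211
offcut y' [-72.04118476 -66.42996941  69.08130828]
```

View pics/s4.png

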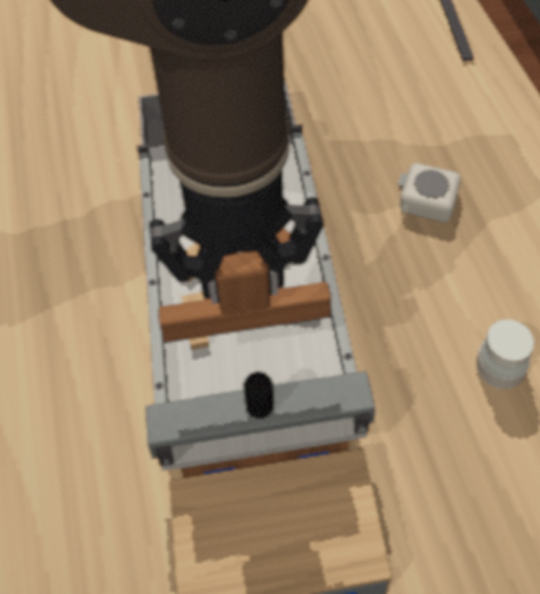

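Request:
{"op": "play_rows", "data": {"motion": [[0,0,0.001,0,0.02,1.3,1],[0,0,0.001,0,0.02,1.3,1],[0,0,0.001,0,0.02,1.3,1],[0,0,0.001,0,0.02,1.3,1],[0,0,0.001,0,0.02,1.3,1],[0,0,0.001,0,0.02,1.3,1],[0,0,0.001,0,0.02,1.3,1],[0,0,0.001,0,0.02,1.0,1],[0,0,0,0,0,0.6,1],[0,0,0,0,0,0.3,1]]}}

```text
clock: 12.4
position: [498.2, -136.5, 146.7]
tool_rot: [-180.0, -0.0, 82.9]
force: [-1.1, -0.2, -2.3]
opening: 0.51
finger_force: 61.6
```

Run:
```python
from plan import *
plan(0.5,-118,143,10,83.1)
```

```text
from jig [   0.8 -120.5] z 146.7 rot [-179.97   -0.     82.9 ] t 12.4 F [-1.1 -0.2 -2.3]
rows 10 x [-0.0001, -0.0, -0.0004, 0.0246, -0.0033, 0.037]
```

Request:
{"op": "play_rows", "data": {"motion": [[0,0,0,0,0,0.05,1],[0,0,0,0,0,0.05,1],[0,0,0,0,0,0.05,1],[0,0,0,0,0,0.05,1],[0,0,0,0,0,0.05,1],[0,0,0,0,0,0.05,1],[0,0,0,0,0,0.05,1],[0,0,0,0,0,0.05,1],[0,0,0,0,0,0,1],[0,0,0,0,0,0,1]]}}

```text
clock: 13.4
position: [498.3, -136.5, 143.3]
tool_rot: [-180.0, 0.0, 82.9]
force: [0.1, -1.2, -2.1]
opening: 0.51
finger_force: 61.6
```

Request:
{"op": "play_rows", "data": {"motion": [[0,0,0,0,0,0.05,1],[0,0,0,0,0,0.05,1],[0,0,0,0,0,0.05,1],[0,0,0,0,0,0,1],[0,0,0,0.5,0,0,1],[0,0,0,0.5,0,0,1],[0,0,0,0.5,0,0,1],[0,0,0,0.5,0,0,1],[0,0,0,0.5,0,0,1],[0,0,0,0.5,0,0,1]]}}

```text
clock: 14.4
position: [503.0, -108.8, 143.0]
tool_rot: [179.8, 0.2, 82.8]
force: [-1.0, -6.9, 9.3]
opening: 0.508
finger_force: 62.8
```

Run:
```python
from plan import *
plan(1.5,195,143.3,29,83.0)
```

```text
from jig [  2.4 -92.4] z 143.0 rot [1.7985e+02 1.6000e-01 8.2810e+01] t 14.4 F [-1.  -6.9  9.3]
rows 29 x [0.0001, 0.0001, -0.0001, 0.991, -0.0111, -0.0023]
```

Request:
{"op": "play_rows", "data": {"motion": [[0,0,0,0.6,-0.02,-0.05,1],[0,0,0,0.8,-0.02,0,1],[0,0,0,0.8,-0.02,0,1],[0,0,0,0.8,-0.02,0,1],[0,0,0,0.8,-0.02,0,1],[0,0,0,0.8,-0.02,0,1],[0,0,0,0.8,-0.02,0,1],[0,0,0,0.8,-0.02,0,1],[0,0,0,0.8,-0.02,0,1],[0,0,0,0.8,-0.02,0,1]]}}

```text
clock: 15.4
position: [510.3, -30.7, 143.1]
tool_rot: [179.9, 0.1, 82.8]
force: [-1.8, -10.8, 9.5]
opening: 0.507
finger_force: 62.9
```

Run:
```python
from plan import *
plan(0,195,143.3,20,83.0)
```

```text
from jig [  0.6 -14. ] z 143.1 rot [1.7991e+02 1.5000e-01 8.2810e+01] t 15.4 F [ -1.8 -10.8   9.5]
rows 20 x [0.0001, 0.0001, -0.0002, 1.045, -0.0116, -0.0027]
```

Request:
{"op": "play_rows", "data": {"motion": [[0,0,0,0.8,-0.01,-0.04,1],[0,0,0,0.9,-0.01,0,1],[0,0,0,0.9,-0.01,0,1],[0,0,0,0.9,-0.01,0,1],[0,0,0,0.9,-0.01,0,1],[0,0,0,0.9,-0.01,0,1],[0,0,0,0.9,-0.01,0,1],[0,0,0,0.9,-0.01,0,1],[0,0,0,0.9,-0.01,0,1],[0,0,0,0.9,-0.01,0,1]]}}

```text
clock: 16.4
position: [519.9, 58.8, 143.1]
tool_rot: [180.0, 0.1, 82.8]
force: [-1.4, -8.3, 8.0]
opening: 0.508
finger_force: 62.6
```

Run:
```python
from plan import *
plan(0,200,143.3,10,83.0)
i,d=get_image("top"); i=i[200:380,200:500]; a=cv2.resize(i,None,fx=1.3,fy=1.3,interpolation=cv2.INTER_CUBIC)
i,d=get_image("side"); i=i[150:430,180:400]; b=cv2.resize(i,None,fx=1.8,fy=1.8,interpolation=cv2.INTER_CUBIC)
o=np.zeros((504,790,3),np.uint8); o[:234,:390]=a; o[:504,392:788]=b[:, :396]; cv2.imwrite("pics/s5.png",o)
```

```text
from jig [-0.1 75.9] z 143.1 rot [1.7996e+02 9.0000e-02 8.2840e+01] t 16.4 F [-1.4 -8.3  8. ]
rows 10 x [0.0001, 0.0002, -0.0003, 1.2405, -0.0088, -0.0033]
```

View pics/s5.png

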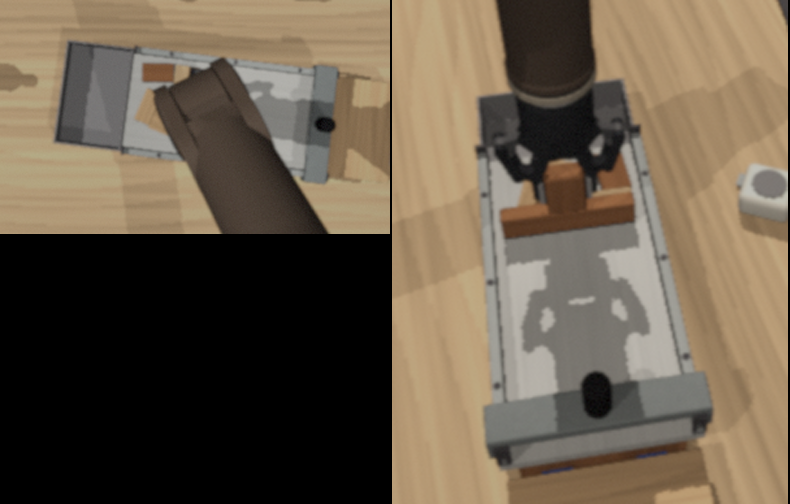

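Request:
{"op": "play_rows", "data": {"motion": [[0,0,0,1.0,-0.01,0,1],[0,0,0,1.1,-0.01,0,1],[0,0,0,1.2,-0.01,0,1],[0,0,0,1.2,-0.01,0,1],[0,0,0,1.2,-0.01,0,1],[0,0,0,1.2,-0.01,0,1],[0,0,0,1.2,-0.01,0,1],[0,0,0,1.2,-0.01,0,1],[0,0,0,1.2,-0.01,0,1],[0,0,0,1.0,-0.01,0,1]]}}

```text
clock: 17.5
position: [533.1, 172.5, 142.9]
tool_rot: [180.0, 0.1, 82.8]
force: [-0.2, -2.2, 2.2]
opening: 0.511
finger_force: 61.9
```

Run:
```python
from plan import *
plan(0,203,143.3,10,83.0)
i,d=get_image("top"); i=i[200:380,200:500]; a=cv2.resize(i,None,fx=1.3,fy=1.3,interpolation=cv2.INTER_CUBIC)
i,d=get_image("side"); i=i[150:430,180:400]; b=cv2.resize(i,None,fx=1.8,fy=1.8,interpolation=cv2.INTER_CUBIC)
o=np.zeros((504,790,3),np.uint8); o[:234,:390]=a; o[:504,392:788]=b[:, :396]; cv2.imwrite("pics/s6.png",o)
```

```text
from jig [ -0.2 190.4] z 142.9 rot [1.7999e+02 1.2000e-01 8.2820e+01] t 17.5 F [-0.2 -2.2  2.2]
rows 10 x [0.0, 0.0002, -0.0003, 0.1256, 0.0005, -0.0037]
```

View pics/s6.png

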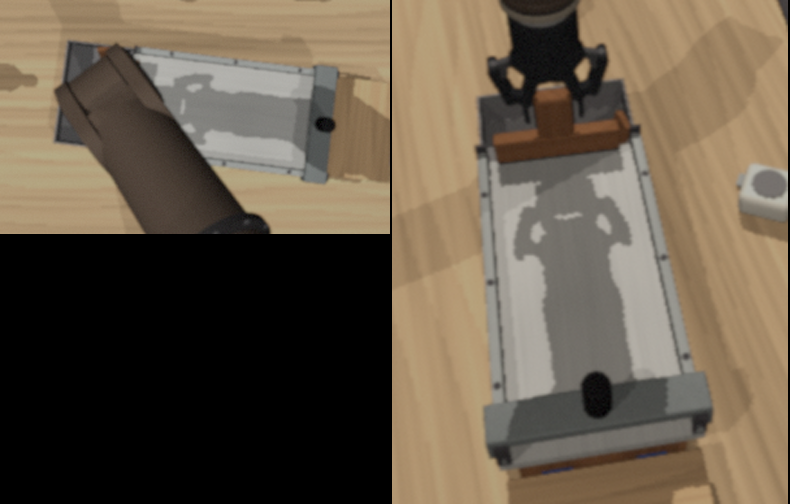

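Request:
{"op": "play_rows", "data": {"motion": [[0,0,0,0.3,0,0,1],[0,0,0,0.3,0,0,1],[0,0,0,0.3,0,0,1],[0,0,0,0.3,0,0,1],[0,0,0,0.3,0,0,1],[0,0,0,0.3,0,0,1],[0,0,0,0,0,0,1],[0,0,0,0,0,0,1],[0,0,0,0,0,0,1],[0,0,0,0,0,0,1]]}}

```text
clock: 18.6
position: [535.2, 191.3, 142.7]
tool_rot: [-180.0, 0.0, 82.9]
force: [-0.2, -0.2, -2.3]
opening: 0.507
finger_force: 61.5
```

Run:
```python
from plan import *
plan(0,203,143.3,10,83.0)
i,d=get_image("top"); i=i[210:330,220:340]; a=cv2.resize(i,None,fx=3.2,fy=3.2,interpolation=cv2.INTER_CUBIC)
i,d=get_image("side"); i=i[180:280,220:330]; b=cv2.resize(i,None,fx=3.6,fy=3.6,interpolation=cv2.INTER_CUBIC)
o=np.zeros((390,790,3),np.uint8); o[:384,:384]=a; o[:360,390:786]=b; cv2.imwrite("pics/s7.png",o)
P=cloud("side",d); Q=P[...,:2]-C; jx=Q@EX; jy=Q@EY; z=P[...,2]
m=(d>0)&(jx>50)&(jx<100)&(jy>175)&(jy<330)&(z<135)
h,xe,ye=np.histogram2d(jy[m],jx[m],bins=[np.arange(170,331,10),np.arange(50,101,10)],weights=z[m]); c=np.histogram2d(jy[m],jx[m],bins=[xe,ye])[0]
print(np.round(h/np.maximum(c,1)).astype(int).tolist())
```

```text
from jig [ -0.3 209.4] z 142.7 rot [-1.800e+02  1.000e-02  8.288e+01] t 18.6 F [-0.2 -0.2 -2.3]
rows 10 x [-0.0, 0.0, -0.0002, -0.0635, 0.0035, -0.0065]
[[71, 71, 70, 79, 95], [71, 70, 71, 83, 100], [94, 92, 95, 79, 0], [106, 106, 108, 0, 0], [108, 108, 80, 48, 55], [0, 0, 37, 53, 58], [16, 23, 38, 59, 59], [16, 15, 46, 62, 49], [4, 3, 61, 62, 36], [0, 0, 0, 0, 51], [0, 0, 0, 0, 50], [0, 0, 0, 0, 46], [0, 0, 0, 0, 44], [0, 0, 0, 0, 44], [24, 28, 27, 28, 31], [32, 33, 36, 31, 34]]
```

View pics/s7.png

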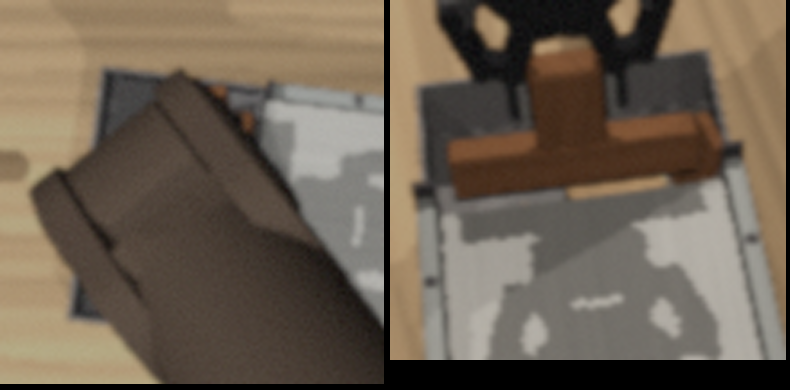

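Request:
{"op": "play_rows", "data": {"motion": [[0,0,0,0,0,-1,1],[0,0,0,0,0,-1.5,1],[0,0,0,0,0,-1.5,1],[0,0,0,-1,0,-1,1],[0,0,0,-3,0,0,1],[0,0,0,-4,0,0,1],[0,0,0,-4,0,0,1],[0,0,0,-4,0,0,1],[0,0,0,-4,0,0,1],[0,0,0,-3,0,0,1]]}}

```text
clock: 19.7
position: [505.7, -40.4, 193.1]
tool_rot: [180.0, 0.1, 82.7]
force: [0.5, 0.1, -2.0]
opening: 0.508
finger_force: 61.6
```

```bash
cat > look.py <<'E'
from fit import *; from plan import *
plan(0,200,200,10)
for n in("top","side"):
    i,d=get_image(n); np.save(n+"L.npy",d); cv2.imwrite(n+"L.png",i)
    P=cloud(n,d); Q=P[...,:2]-C; jx=Q@EX; jy=Q@EY; z=P[...,2]
    hsv=cv2.cvtColor(i,cv2.COLOR_BGR2HSV)
    reg=(d>0)&(abs(jx)<106)&(jy>186)&(jy<335)&(z<110)
    wood=reg&(hsv[...,1]>70)&(hsv[...,2]>40)
    print(n,"wood in tray",wood.sum())
    nn,l,s,c=cv2.connectedComponentsWithStats(wood.astype(np.uint8))
    for k in range(1,nn):
        m=l==k
        if m.sum()<8: continue
        print(m.sum(),"jx",np.round([jx[m].min(),jx[m].max()]),"jy",np.round([jy[m].min(),jy[m].max()]),"z",np.round(np.percentile(z[m],[2,50,98])),"hsv",np.median(hsv[m],0))
    g=np.full((15,21),-9)
    for a in range(15):
        for b in range(21):
            m=reg&(jy>=186+a*10)&(jy<196+a*10)&(jx>=-105+b*10)&(jx<-95+b*10)
            if m.sum(): g[a,b]=round(float(np.median(z[m])))
    print(g)
    m=(d>0)&(abs(jx)<86)&(jy>-140)&(jy<188)&(z>75)&(z<95)&(hsv[...,1]>70); print("plate wood px",m.sum())
E
python3 look.py
```

```text
from jig [ -2.8 -24.2] z 193.1 rot [1.800e+02 8.000e-02 8.274e+01] t 19.7 F [ 0.5  0.1 -2. ]
rows 10 x [0.0, 0.0001, -0.0011, 2.2424, 0.0145, -0.0709]
top wood in tray 853
94 jx [-100.  105.] jy [331. 335.] z [-5. -0.  5.] hsv [ 17.   78.5 156. ]
318 jx [12. 98.] jy [201. 258.] z [ 4. 31. 64.] hsv [ 14.   92.5 111. ]
290 jx [-6. 58.] jy [225. 265.] z [ 3. 15. 20.] hsv [ 17.  95. 164.]
123 jx [-68. -11.] jy [199. 220.] z [ 2. 27. 44.] hsv [ 16.  94. 160.]
[[ 77  56  55  54  57  57  56  57  57  55  54  58  54  57  55  58  56  59
   56  56 100]
 [ 49   5   4   4   3   4   5  39  40  27   3   4  27  29  30  29  28  27
    6   4  48]
 [ 47   4   3   5  23  23  36  42  41   3   4  16  29  28  31  30  30  28
    5   4  46]
 [ 44   3   5   4  14   7   4   5   4   3   3   3   3   2   4   5   3  16
   35   8  49]
 [ 48   3   2   3   4   3   2   3   2   4  15  14  12   7   4   3   3  19
   45  63  54]
 [ 48   3   3   2   5   3   4   5   4   4  15  16  16  15  15  15   7  28
   54  61  53]
 [ 52   3   4   3   5   3   4   4   3   7  16  16  15  17  15  15   6  32
   55  62  51]
 [ 35   3   4   4 
[... 1453 characters left out ...]
9  -9  -9  -9  -9  -9  -9  -9  -9  -9  -9  -9
   54  59  54]
 [ 50   5   6   6   5  -9  -9  -9  -9  -9  -9  -9  -9  -9  -9  -9   3   6
   -9  -9  55]
 [ 46   6   5   5   4  -9  -9  -9  -9  -9  -9  -9  -9  -9  -9  -9  -9   5
   -9  -9  50]
 [ 54   5   5   6  -9  -9  -9  -9  -9  -9  -9  -9  -9  -9  -9  -9  -9   5
    5  -9  55]
 [ 30   4   5   5  -9  -9  -9  -9  -9  -9  -9  -9  -9  -9  -9  -9  -9  -9
    6  -9  35]
 [ 34   4   6  19  -9  -9  -9  -9  -9  -9  -9  -9  -9  -9  -9  -9  -9  -9
    4   7  43]
 [ 45  31  32  38  -9  -9  -9  -9  -9  -9  -9  -9  -9  -9  -9  -9  -9  49
   33  32  53]
 [ -9  -9  -9  -9  -9  -9  -9  -9  -9  -9  -9  -9  -9  -9  -9  -9  -9  -9
   -9  -9  -9]]
plate wood px 0
```

Request:
{"op": "play_rows", "data": {"motion": [[0,0,0,0,0,-1.5,1],[0,0,0,0,0.03,-2,1],[0,0,0,-1.5,0.03,-2,1],[0,0,0,-2.5,0.03,-1,1],[0,0,0,-2.5,0.03,0,1],[0,0,0,-2.5,0.03,0,1],[0,0,0,-2.5,0.03,0,1],[0,0,0,-2.5,0.03,0,1],[0,0,0,-2.5,0.03,0,1],[0,0,0,-2.5,0.03,0,1]]}}

```text
clock: 20.8
position: [485.4, -226.5, 258.1]
tool_rot: [180.0, 0.0, 82.9]
force: [-0.3, -0.6, -2.6]
opening: 0.506
finger_force: 61.7
```

Run:
```python
from plan import *
plan(5,-252,258,5,83.0)
```

```text
from jig [  -1.5 -211.4] z 258.1 rot [179.99   0.    82.9 ] t 20.8 F [-0.3 -0.6 -2.6]
rows 5 x [0.0, 0.0, -0.0003, -0.8108, 0.1367, 0.0021]
```

Request:
{"op": "play_rows", "data": {"motion": [[0,0,0,-0.8,0.14,0,1],[0,0,0,-0.8,0.14,0,1],[0,0,0,-0.8,0.14,0,1],[0,0,0,-0.8,0.14,0,1],[0,0,0,-0.8,0.14,0,1],[0,0,0,0,0,1.5,1],[0,0,0,0,0,1.5,1],[0,0,0,0,0,1.5,1],[0,0,0,0,0,1.5,1],[0,0,0,0,0,0.5,1]]}}

```text
clock: 21.8
position: [487.3, -265.9, 191.3]
tool_rot: [-179.9, -0.0, 82.9]
force: [0.3, -0.2, -2.4]
opening: 0.506
finger_force: 61.7
```

Run:
```python
from fit import *; from plan import *
plan(5,-252,132,10,83.0)
i,d=get_image("side"); P=cloud("side",d); Q=P[...,:2]-C; jx=Q@EX; jy=Q@EY; z=P[...,2]
# blade: expected bottom 193-73=120, top 158; near face at y'=-262
s=(d>0)&(abs(jx-5)<70)&(jy<-235)&(jy>-285)
for lo in range(116,172,6):
    m=s&(z>=lo)&(z<lo+6)&(abs(jx-5)>26)
    if m.sum(): print(lo,m.sum(),"jy",np.round(np.percentile(jy[m],[5,50,95]),1))
m=s&(abs(jx-5)>26)
for side in(-1,1):
    k=m&((jx-5)*side>30)&(z>125)&(z<150); print(side,np.round([np.median(jx[k]),np.median(jy[k])],1), "zrange",np.round(np.percentile(z[m&((jx-5)*side>30)&(z>100)],[1,99]),1))
```

```text
from jig [   4.9 -250.3] z 191.3 rot [-1.7987e+02 -5.0000e-02  8.2920e+01] t 21.8 F [ 0.3 -0.2 -2.4]
rows 10 x [-0.0002, -0.0001, -0.0001, -0.0175, 0.0018, 0.5926]
122 24 jy [-264.  -263.1 -262.6]
128 86 jy [-264.3 -263.4 -262.4]
134 88 jy [-264.3 -263.4 -262.2]
140 88 jy [-263.9 -263.1 -262.1]
146 84 jy [-263.7 -262.9 -261.9]
152 629 jy [-262.9 -255.1 -244.9]
158 118 jy [-261.4 -255.5 -246.7]
-1 [ -45.6 -262.8] zrange [135.3 643.2]
1 [  54.7 -263.6] zrange [129.1 573.6]
```

Request:
{"op": "play_rows", "data": {"motion": [[0,0,0,0,0,1.0,1],[0,0,0,0,0,1.0,1],[0,0,0,0,0,1.0,1],[0,0,0,0,0,1.0,1],[0,0,0,0,0,1.0,1],[0,0,0,0,0,0.5,1],[0,0,0,0,0,0.3,1],[0,0,0,0,0,0.1,1],[0,0,0,0,0,0.1,1],[0,0,0,0,0,0,1]]}}

```text
clock: 22.85
position: [488.0, -266.3, 132.9]
tool_rot: [180.0, 0.0, 82.9]
force: [0.2, -0.1, -2.2]
opening: 0.51
finger_force: 61.7
```

Request:
{"op": "play_rows", "data": {"motion": [[0,0,0,0,0,0.05,1],[0,0,0,0,0,0.05,1],[0,0,0,0,0,0.05,1],[0,0,0,0,0,0.05,1],[0,0,0,0,0,0,1],[0,0,0,0,0,0,1],[0,0,0,0,0,0,1],[0,0,0,0,0,0,1],[0,0,0,0,0,0,1],[0,0,0,0,0,0,1]]}}

```text
clock: 23.85
position: [487.9, -266.2, 130.7]
tool_rot: [-180.0, 0.0, 82.9]
force: [0.5, 0.2, -2.3]
opening: 0.506
finger_force: 61.7
```

Request:
{"op": "play_rows", "data": {"motion": [[0,0,0,0,0,0.05,1],[0,0,0,0,0,0.05,1],[0,0,0,0,0,0.05,1],[0,0,0,0,0,0.05,1],[0,0,0,0,0,0.05,1],[0,0,0,0,0,0,1],[0,0,0,0,0,0,1],[0,0,0,0,0,0,1],[0,0,0,0,0,0,1],[0,0,0,0,0,0,1]]}}

```text
clock: 24.85
position: [487.9, -266.2, 128.2]
tool_rot: [180.0, 0.0, 82.9]
force: [-0.7, -0.0, -2.5]
opening: 0.508
finger_force: 61.9
```

Request:
{"op": "play_rows", "data": {"motion": [[0,0,0,0,0,0.03,1],[0,0,0,0,0,0.03,1],[0,0,0,0,0,0.03,1],[0,0,0,0,0,0,1],[0,0,0,0,0,0,1],[0,0,0,0,0,0,1],[0,0,0,0,0,0,1],[0,0,0,0,0,0,1],[0,0,0,0,0,0,1],[0,0,0,0,0,0,1]]}}

```text
clock: 25.85
position: [487.9, -266.3, 128.0]
tool_rot: [180.0, 0.0, 82.9]
force: [-3.1, 1.2, 6.6]
opening: 0.511
finger_force: 62.9
```

Request:
{"op": "play_rows", "data": {"motion": [[0,0,0,0,0,0,0.5],[0,0,0,0,0,0,0.45],[0,0,0,0,0,0,0.4],[0,0,0,0,0,0,0.3],[0,0,0,0,0,0,0.2],[0,0,0,0,0,0,0.1],[0,0,0,0,0,0,0],[0,0,0,0,0,0,0],[0,0,0,0,0,0,0],[0,0,0,0,0,0,0]]}}

```text
clock: 26.85
position: [487.9, -266.2, 127.3]
tool_rot: [180.0, 0.0, 82.9]
force: [-0.1, -0.7, -0.1]
opening: 1.003
finger_force: 0.0
```

Request:
{"op": "play_rows", "data": {"motion": [[0,0,0,0,0,-0.5,0],[0,0,0,0,0,-1,0],[0,0,0,0,0,-1.5,0],[0,0,0,0,0,-2,0],[0,0,0,0,0,-2,0],[0,0,0,0,0,-2,0],[0,0,0,0,0,-2,0],[0,0,0,0,0,-2,0],[0,0,0,-2.5,0,-1,0],[0,0,0,-4,0,0,0]]}}

```text
clock: 27.85
position: [481.9, -328.9, 270.8]
tool_rot: [179.7, 0.0, 83.2]
force: [-0.0, -1.2, 0.1]
opening: 1.003
finger_force: 0.0
```

Request:
{"op": "play_rows", "data": {"motion": [[0,0,0,-4,0,0,0],[0,0,0,-4,0,0,0],[0,0,0,-4,0,0,0],[0,0,0,-4,0,0,0],[0,0,0,-3,0,0,0],[0,0,0,-2,0,0,0],[0,0,0,0,0,0,0],[0,0,0,0,0,0,0],[0,0,0,0,0,0,0],[0,0,0,0,0,0,0]]}}

```text
clock: 28.85
position: [454.6, -537.8, 267.9]
tool_rot: [180.0, -0.0, 83.0]
force: [0.7, 1.2, -0.7]
opening: 0.999
finger_force: 0.0
```

```bash
python3 - <<'E'
from fit import *; from plan import *
s=read_state(); print(J(s["position"]),s["position"],s["clock"])
for n in("top","side"):
    i,d=get_image(n); P=cloud(n,d); z=P[...,2]; Q=P[...,:2]-C; jx=Q@EX; jy=Q@EY; ok=(d>0)
    for nm,m in(("bridge",ok&(z>99)&(z<118)&(abs(jx)<115)&(jy>-195)&(jy<0)),("post",ok&(z>148)&(z<164)&(abs(jx)<40)&(jy>-195)&(jy<-100)),
      ("handle",ok&(z>145)&(z<164)&(jy>-300)&(jy<-210)&(abs(jx)<90)),("blade",ok&(z>84)&(z<102)&(jy>-300)&(jy<-210)&(abs(jx)<94))):
        if m.sum()<10: print(n,nm,"none");continue
        m=comp(m); r=rect(P,m); print(n,nm,np.round(J(r[0]),1),np.round(r[1],1),round(r[2],1),"z",np.median(z[m]).round(1),m.sum())
    d0=np.load(n+"0.npy"); P0=cloud(n,d0)
    for nm,(u,v) in (("tape",(337,182)),("jar",(432,187)),("glue",(170,255))):
        if n=="top": k=np.s_[v-22:v+22,u-22:u+22]; a=(P0[k][...,2]>20); b=(P[k][...,2]>20); print(nm,"centroid shift",np.round(P[k][b].mean(0)-P0[k][a].mean(0),1))
    hsv=cv2.cvtColor(i,cv2.COLOR_BGR2HSV)
    print("plate wood",(ok&(abs(jx)<86)&(jy>-185)&(jy<188)&(z>75)&(z<95)&(hsv[...,1]>70)).sum())
E
python3 look.py | grep hsv
```

```text
(np.float64(3.857341927060226), np.float64(-524.1557194969186)) [ 454.61396074 -537.79575926  267.94601779] 28.85
top bridge [   0.4 -166.4] [ 48.9 213.7] 83.2 z 111.2 1538
top post [   0.3 -164.7] [27.1 26.2] 52.8 z 157.0 126
top handle [   4.5 -253.6] [25.8 43.3] 81.2 z 153.8 215
top blade [   4.4 -252.9] [ 22.6 150.6] 83.0 z 92.2 440
tape centroid shift [  2.2  -0.2 -11.4]
jar centroid shift [-1.2  1.3  5.5]
glue centroid shift [ 0.4  3.1 -9.8]
plate wood 0
side bridge [  -0.2 -166.8] [ 48.7 213.9] 83.6 z 112.2 2968
side post [   0.2 -166.6] [27.  26.8] 23.2 z 158.1 246
side handle [   4.4 -255.4] [25.3 43.9] 84.3 z 154.8 492
side blade [   4.  -255.4] [ 22.5 151.4] 83.4 z 93.1 996
plate wood 0
108 jx [-105.  105.] jy [320. 335.] z [-4.  0. 51.] hsv [ 17.  80. 148.]
316 jx [12. 97.] jy [201. 258.] z [ 4. 32. 64.] hsv [ 13.   94.5 110. ]
289 jx [-6. 57.] jy [225. 264.] z [ 3. 15. 19.] hsv [ 18.  90. 167.]
123 jx [-69. -11.] jy [199. 220.] z [ 2. 25. 45.] hsv [ 17.  91. 156.]
393 jx [-7. 96.] jy [186. 298.] z [ 5. 20. 65.] hsv [ 13. 104. 113.]
```

```bash
python3 -c "
from station import *
print(sign_off())"
```

```text
the job is handed in; nothing more can be done
None
```

The job is handed in at about 29 s: the bridge is home against the stop at the box end, all four offcuts are in the tray (one leans on the side wall, its end about 9 mm above the rim), the scraper stands upright on the box again, and the arm went nowhere near the glue bottle, jar and tape measure.

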